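# Gauge a turned disc in the stepped gauge

## Robot

A 6-joint arm with a two-finger parallel gripper is mounted at the origin on the work surface. World frame = base frame: x ahead of the robot, y to its left, z up, the work surface at z = 0. Lengths are in mm, angles in rad, forces in N, time in s.
With the tool pointing down it reaches from about 350 to 875 mm from the base axis. Payload 4.2 kg.
Tool frame: the origin (TCP) lies between the finger pads; the fingertips stand 25 mm ahead of it and the grasp point (between the pads) lies 6 mm ahead of it; z points along the fingers, y is the line along which they close (so a half turn about z gives the same grasp; the last joint's range is limited). The gripper opens to 85 mm and grips with 20 to 120 N. Pads are 22 mm wide; open, the fingers measure 114 mm over their backs; the gripper's body (76 mm by 85 mm) begins 54 mm behind the grasp point. The pads swing forward as they close: fully open they stand 13 mm farther back than shut.
Start: joints at [1.553, 0.385, 0.008, 0, -1.194, -0.259], TCP at [170.767, 601.197, 256.312] pointing down, gripper open.
Joint ranges: [-3.14, 3.14], [-1.21, 2.06], [-1.07, 1.41], [-3.16, 2.05], [-2.99, -0.16], [-3.1, 3.1]. Speed limits (rad/s): [2.79, 2.79, 3.14, 3.14, 3.14, 3.14].

## Interface

Orientations are given as a unit quaternion [x, y, z, w].
In Python, from bench import read_state, get_image, job_done gives the robot as it stands.
- The arm moves only by the tool play_rows, never from a script. Its argument "series" is a list of rows, each a list of 6 numbers: the shift along the world's x, y, z in mm, then the turn, a rotation vector about the world's x, y, z in units of 6 degrees (1.0 is 6 degrees). A call has 1 to 20 rows; each row shifts and turns the commanded pose from where the row before left it; what a row does not reach is not made up. A row lasts 1/12 s, in which the tool goes at most 41.7 mm and 7.16 degrees, less where a joint would pass 70% of its speed; a pose out of reach is approached as far as the arm can. A call is refused whole if a number of a shift passes 41.7 or a number of a turn 1, either way. A call with a gripper value outside its range is refused whole. "gripper" is the opening, from 0 (shut) to 1 (fully open), set as the call begins (left out, the last holds). The fingers move at their own pace and stop on an object; the grip force is fixed at half the most. Time passes only in rows, so rows that do not move let the fingers close. It gives the time, the measured TCP pose, the force, the opening and the grip force at its end, in the units of the state.
- read_state(): the state, without advancing time (a new reading comes with each control period).
- get_image(name): name is "side" or "top"; returns a dict with "image" (420x560x3 uint8, red, green, blue), "fx", "fy", "cx", "cy" (pixels), "dist_coeffs" ([k1, k2, p1, p2, k3] as OpenCV has them; the pictures are not rectified), "eye" and "rotation" of the camera in the world. Camera axes: x right, y down, z forward; pixel columns grow to the right and rows downward; lengths in mm; the calibration is good to about 2 mm. A picture is of the moment at which its call begins. There is no depth.
- job_done(): hands the job in; it is judged then, once.
The state is a dict: "clock": time; "joints": joint angles; "joint_vel": joint speeds; "joint_efforts": joint torques, N m; "position": TCP position; "ee_rot": TCP orientation; "contact_force": force on the tool from outside, world axes, zero at the start; "wrist_torque": the same for the moment, N m; "gripper_width": finger opening in mm; "grasp_force": force on a finger pad.
Only numpy, scipy, OpenCV 4.12 (cv2) and the standard library are available. Lean on these libraries where they do the work, as an engineer would, in place of code of your own. Each camera call takes 0.05 s, during which the arm holds its last target. There are 200 camera calls.

## Task

Take the turned disc that stands on the white card by its stem and try it in the stepped gauge, disc downward: start at the smallest (lowest) step, pressing it lightly over each bore in turn (about 5 to 10 N, never hard) and sliding it a few millimetres crosswise to feel whether it drops in, and go up one step at a time until it enters. Press it fully home in that first step that takes it, let go without dropping it, draw the hand clear, and leave the other two discs, the multimeter and the pliers where they are.

Things in the scene. Friction and masses are not known exactly. Their poses are not given: they have to be found in the camera images.
- gauge_base: Fixed dark base plate (80 x 244 x 5 mm) of the stepped gauge; origin: centre of its underside, on the table. On it a block of four stairs in a row along y, 56 mm apart, 60 mm wide (x), alternately steel and blue; the lowest (-y end) has the smallest bore. The block is sprung: gives straight down 1 mm per 3 N, at most 9 mm, and comes back. Along x it may sit up to 3 mm off the base's middle line, stuck there; the listed points do not show it.
- step1 (a point): Nominal centre of the mouth of the bore in step 1, at that stair's top face, 28 mm above the table; axes as gauge_base. The real bore may lie up to 3 mm from it along x (all four alike), so it is searched by feel. Bore 31 mm in diameter, 10 mm deep, flat floor, 1 mm chamfer; takes a disc 30 mm across (0.5 mm play all round).
- step2 (a point): Nominal centre of the mouth of the bore in step 2, at that stair's top face, 33 mm above the table; axes as gauge_base. The real bore may lie up to 3 mm from it along x (all four alike), so it is searched by feel. Bore 34 mm in diameter, 10 mm deep, flat floor, 1 mm chamfer; takes a disc 33 mm across (0.5 mm play all round).
- step3 (a point): Nominal centre of the mouth of the bore in step 3, at that stair's top face, 38 mm above the table; axes as gauge_base. The real bore may lie up to 3 mm from it along x (all four alike), so it is searched by feel. Bore 37 mm in diameter, 10 mm deep, flat floor, 1 mm chamfer; takes a disc 36 mm across (0.5 mm play all round).
- step4 (a point): Nominal centre of the mouth of the bore in step 4, at that stair's top face, 43 mm above the table; axes as gauge_base. The real bore may lie up to 3 mm from it along x (all four alike), so it is searched by feel. Bore 40 mm in diameter, 10 mm deep, flat floor, 1 mm chamfer; takes a disc 39 mm across (0.5 mm play all round).
- card (a point): Centre of the white square card (66 x 66 mm) on the top of the fixed wooden board (220 x 200 x 18 mm; top 18 mm above the table). The disc standing on this card, up to 10 mm off its centre, is the one to gauge.
- disc_a_stem (a point): One of three near-identical turned aluminium parts standing on the wooden board: a disc foot 12 mm thick, 33, 36 or 39 mm across (one of each; which is which is found only by trying), with an upright round stem 18 mm in diameter rising 45 mm from it (red band at the top), 57 mm tall in all, about 80 g. This point is on the axis, 38 mm above the underside: where to pinch the stem.
- disc_a_foot (a point): Centre of the underside of the same part, 38 mm below its stem point; z is its axis. Fully home in a bore it lies 10 mm below the stair's top face.
- disc_b_stem (a point): One of three near-identical turned aluminium parts standing on the wooden board: a disc foot 12 mm thick, 33, 36 or 39 mm across (one of each; which is which is found only by trying), with an upright round stem 18 mm in diameter rising 45 mm from it (red band at the top), 57 mm tall in all, about 80 g. This point is on the axis, 38 mm above the underside: where to pinch the stem.
- disc_b_foot (a point): Centre of the underside of the same part, 38 mm below its stem point; z is its axis. Fully home in a bore it lies 10 mm below the stair's top face.
- disc_c_stem (a point): One of three near-identical turned aluminium parts standing on the wooden board: a disc foot 12 mm thick, 33, 36 or 39 mm across (one of each; which is which is found only by trying), with an upright round stem 18 mm in diameter rising 45 mm from it (red band at the top), 57 mm tall in all, about 80 g. This point is on the axis, 38 mm above the underside: where to pinch the stem.
- disc_c_foot (a point): Centre of the underside of the same part, 38 mm below its stem point; z is its axis. Fully home in a bore it lies 10 mm below the stair's top face.
- meter: Yellow multimeter lying at the back, 85 x 165 x 36 mm, origin centre of underside. Bystander.
- pliers: Black-handled pliers lying at the back, about 135 mm long, origin at the pivot. Bystander.
Things that resemble listed ones, but are neither listed nor needed, are in the scene too. What is shaped like the part that bears disc_a_stem but blue or orange is not meant.

How it is judged:
By the outcome, as a careful person would: the job done as asked, in the order asked, and still so for the second after the job is handed in, with the robot touching nothing.
It also fails if it takes over 70 s, if anything falls off the work surface, if the arm or the gripper's body presses on something with over 40 N, if the wrist force passes 120 N, or if a joint passes its speed limit or range.

## Working session

There is one attempt and no reset: what is moved stays moved. The work goes in short steps, Python scripts to look and compute and a tool call to move; the robot and the scene stay as the last step left them, time stands still between calls to the robot, and variables do not carry over. Pictures are saved under pics/ and viewed, at most 10 in all, crops included, and the job is handed in when it is done.

Besides the shell and the picture viewer there is one more tool, called after "Call:" as name(argument=value, ...), one argument or row to a line, values as JSON. play_rows: Moves the arm, as the interface text tells. Its arguments: {"type":"object","properties":{"series":{"type":"array","items":{"type":"array","items":{"type":"number"}}},"gripper":{"type":"number"}},"required":["series"]}

```bash
mkdir -p pics; cat > h.py <<'E'
import numpy as np, cv2
from bench import read_state, get_image, job_done
def cam(n):
    d=get_image(n); K=np.array([[d['fx'],0,d['cx']],[0,d['fy'],d['cy']],[0,0,1]]); return d,K,np.array(d['dist_coeffs'],float),np.array(d['eye'],float),np.array(d['rotation'],float).reshape(3,3)
def ray(c,u,v,z):
    d,K,D,e,R=c
    p=cv2.undistortPoints(np.array([[[u,v]]],float),K,D)[0,0]
    r=R@np.array([p[0],p[1],1]); return e+r*(z-e[2])/r[2]
def proj(c,P):
    d,K,D,e,R=c
    return cv2.projectPoints(np.array([P],float),cv2.Rodrigues(R.T)[0],-R.T@e,K,D)[0].ravel()
E
python3 - <<'E'
from h import *
for n in('side','top'):
    c=cam(n); cv2.imwrite(f'pics/{n}0.png',cv2.resize(c[0]['image'][:,:,::-1],(800,600)))
    print(n,c[1].tolist(),c[2],c[3],c[4].tolist())
print(read_state())
E
```

```text
Traceback (most recent call last):
  File "h.py", line 4, in cam
    d=get_image(n); K=np.array([[d['fx'],0,d['cx']],[0,d['fy'],d['cy']],[0,0,1]]); return d,K,np.array(d['dist_coeffs'],float),np.array(d['eye'],float),np.array(d['rotation'],float).reshape(3,3)
                                                                                                                                                        ~~~~~~~~~~~~~~~~~~~~~~~~~~~~~~~~~~~~~^^^^^
ValueError: cannot reshape array of size 4 into shape (3,3)
```

Rotation is a quaternion.

```bash
sed -i "s/np.array(d\['rotation'\],float).reshape(3,3)/Rotation.from_quat(d['rotation']).as_matrix()/; 1a from scipy.spatial.transform import Rotation" h.py
python3 - <<'E'
from h import *
for n in('side','top'):
    c=cam(n); cv2.imwrite(f'pics/{n}0.png',cv2.resize(c[0]['image'][:,:,::-1],(800,600)))
    print(n,c[1].tolist(),c[2],c[3],c[4].round(3).tolist())
print(read_state())
E
```

```text
side [[441.82362212160854, 0.0, 276.16017148258317], [0.0, 441.82362212160854, 209.79206085688446], [0.0, 0.0, 1.0]] [-0.10854867  0.          0.          0.          0.        ] [ 106.22930174 -552.54062731  522.42437568] [[0.721, -0.385, 0.576], [-0.693, -0.387, 0.609], [-0.012, -0.838, -0.546]]
top [[397.05521952202656, 0.0, 271.0547445471487], [0.0, 397.05521952202656, 215.5455043911159], [0.0, 0.0, 1.0]] [-0.05223618  0.          0.          0.          0.        ] [470.55346073 -13.13229587 926.14110306] [[-0.016, -0.986, 0.168], [-1.0, 0.018, 0.009], [-0.012, -0.168, -0.986]]
{'clock': 0.15, 'joints': array([ 1.55257395e+00,  3.85382047e-01,  6.93518595e-03, -3.24223725e-04,
       -1.19400152e+00, -2.58576258e-01]), 'joint_vel': array([-4.42681782e-04, -2.55210319e-03,  3.37747443e-03,  3.66387474e-03,
        6.81355764e-05,  7.52270035e-04]), 'joint_efforts': array([ 7.98882752e-05, -3.92678690e+01,  1.88582200e+01,  4.18863147e+00,
       -3.39501501e-03,  2.37637686e-06]), 'position': array([170.69399675, 600.82644781, 255.47389933]), 'ee_rot': array([ 9.90429495e-01, -1.38017067e-01, -5.05729335e-05,  8.38133256e-04]), 'contact_force': array([-0.3769306 , -0.59191684,  0.03604334]), 'wrist_torque': array([-0.00223088, -0.01900576, -0.0139914 ]), 'grasp_force': 0.0, 'gripper_width': 85.47364334254821}
```

View pics/top0.png

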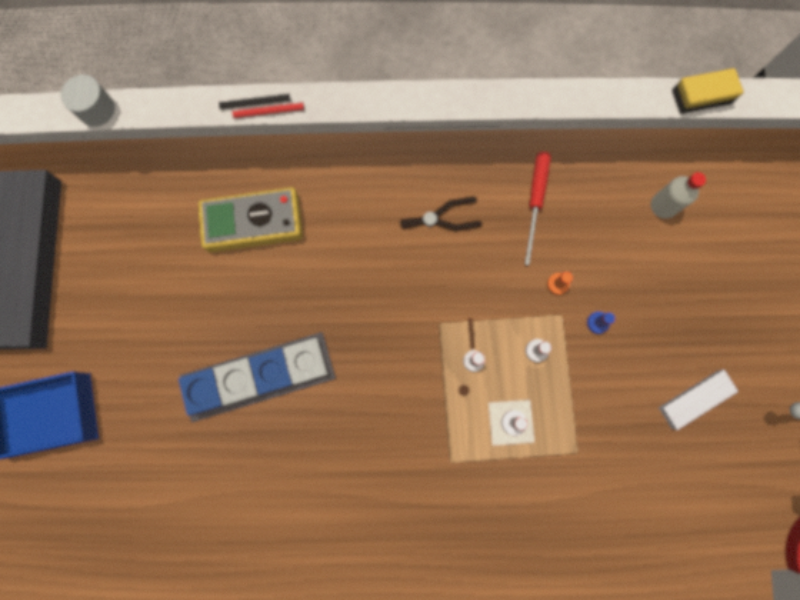

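View pics/side0.png

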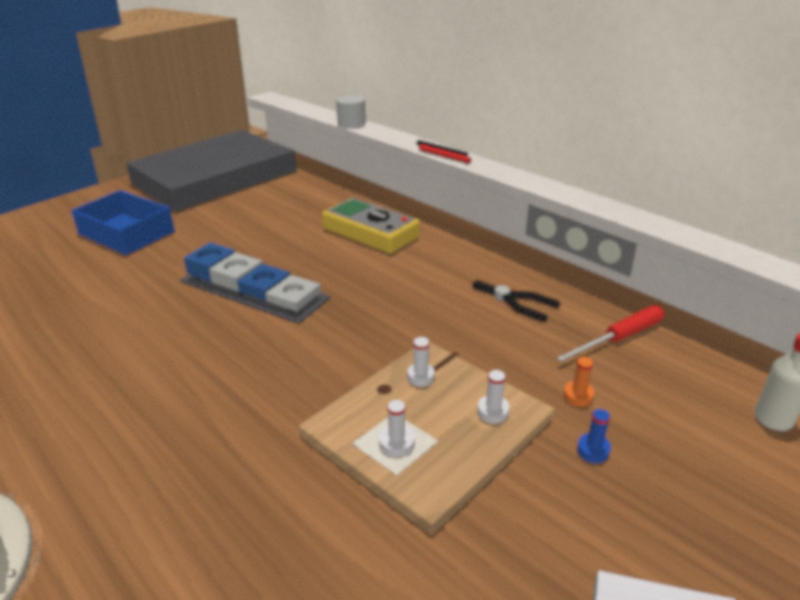

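The top view has the gauge at about (257,375) with its steel end (step 1) to the right, and the card at (511,423) with a disc on it. The side view shows the stairs rising to the left and the card disc at (397,430). I'll zoom in on both.

```bash
python3 - <<'E'
from h import *
T=cam('top')[0]['image'][:,:,::-1];S=cam('side')[0]['image'][:,:,::-1]
# crops: top gauge x120-240,y225-300 ; side gauge x120-240,y165-225 ; top card, side card
def z(im,x,y,w,h,s): return cv2.resize(im[y:y+h,x:x+w],None,fx=s,fy=s,interpolation=cv2.INTER_CUBIC)
a=z(T,120,228,120,70,6.66);b=z(S,122,165,120,65,6.66)
o=np.zeros((600,800,3),np.uint8)
o=np.vstack([z(T,120,228,120,45*1+25,5),np.zeros((0,600,3),np.uint8),z(S,122,165,120,50+8,5)])[:600]
cv2.imwrite('pics/g.png',o)
d=np.hstack([z(T,330,265,60,70,6),z(S,240,270,70,70,6)])
cv2.imwrite('pics/c.png',d);print(o.shape,d.shape)
E
```

```text
(600, 600, 3) (420, 780, 3)
```

View pics/g.png

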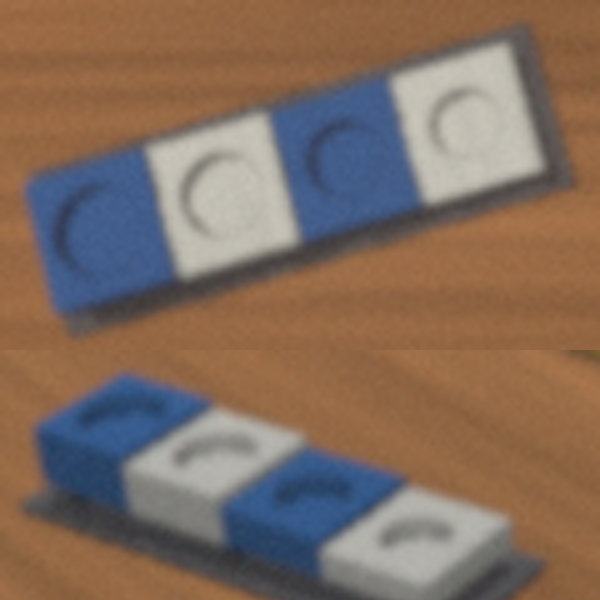

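View pics/c.png

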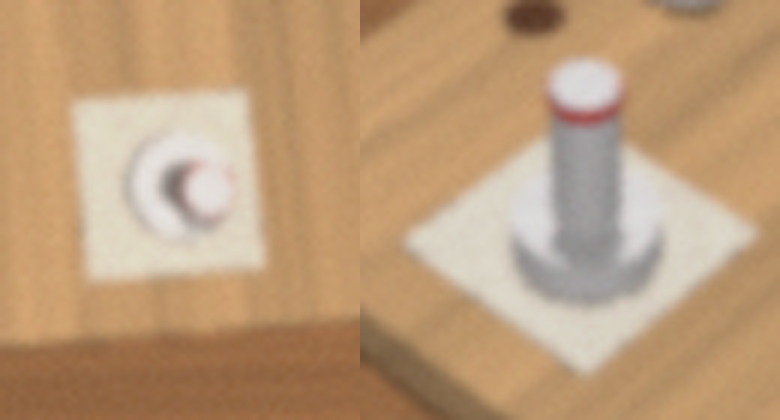

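```bash
cat > fit.py <<'E'
from h import *
from scipy.optimize import least_squares
T=cam('top');S=cam('side')
top=[(390,75,1,-28+56,0),]
L={}  # (view)-> list of px, local point
h=[28,33,38,43]
P=[]
q={1:[(390,75),(513,42),(545,175),(420,207)],2:[(272,107),(388,77),(420,207),(302,241)],3:[(145,147),(270,108),(300,242),(177,279)],4:[(28,185),(145,150),(177,277),(60,312)]}
for k,v in q.items():
    y=-84+56*(k-1)
    for (u,w),(sx,sy) in zip(v,[(1,1),(1,-1),(-1,-1),(-1,1)]): P.append(('T',120+u/5-.4,228+w/5-.4,30*sx,y+28*sy,h[k-1],1))
for (u,w),(lx,ly) in {(530,25):(40,-122),(573,185):(-40,-122),(75,333):(-40,122)}.items(): P.append(('T',120+u/5-.4,228+w/5-.4,lx,ly,5,0))
for (u,w),(lx,ly,z,b) in {(510,518):(30,-112,28,1),(435,588):(-30,-112,28,1),(322,550):(-30,-56,28,1),(38,435):(-30,112,43,1),(125,375):(30,112,43,1),(212,408):(30,56,43,1),(303,440):(30,0,38,1),(408,478):(30,-56,33,1),(545,563):(40,-122,5,0),(23,505):(-40,122,5,0)}.items(): P.append(('S',122+u/5-.4,165+(w-350)/5-.4,lx,ly,z,b))
def res(p,v):
    o=[]
    for (V,u,w,lx,ly,z,b) in P:
        if V not in v: continue
        c,s=np.cos(p[2]),np.sin(p[2]); lx=lx+b*p[3]
        o+=list(proj(T if V=='T' else S,[p[0]+c*lx-s*ly,p[1]+s*lx+c*ly,z])-[u,w])
    return np.array(o)
for v in('T','S','TS'):
    r=least_squares(res,[550,230,-.2,0],args=(v,)); print(v,r.x.round(3),'rms px',np.sqrt(np.mean(r.fun**2)).round(2),'sd',np.sqrt(np.diag(np.linalg.inv(r.jac.T@r.jac))*np.mean(r.fun**2)).round(3))
p=r.x; c,s=np.cos(p[2]),np.sin(p[2])
for k in range(4):
    y=-84+56*k; print('step',k+1,[round(float(a),1) for a in(p[0]+c*p[3]-s*y,p[1]+s*p[3]+c*y)])
a=ray(T,330+208/6-.4,265+190/6-.4,75);b=ray(S,240+226/6-.4,270+84/6-.4,75);print('disc top',a,b)
f=[ray(T,330+183/6-.4,265+186/6-.4,30)]; print('foot',f)
E
python3 fit.py
```

```text
T [ 5.19741e+02  2.08853e+02  2.73000e-01 -1.00500e+00] rms px 0.58 sd [0.761 0.358 0.004 0.852]
S [ 5.19295e+02  2.07849e+02  2.89000e-01 -5.32000e-01] rms px 0.74 sd [1.428 0.992 0.007 1.647]
TS [ 5.19518e+02  2.08627e+02  2.78000e-01 -6.68000e-01] rms px 0.67 sd [0.721 0.371 0.003 0.818]
step 1 [541.9, 127.7]
step 2 [526.5, 181.5]
step 3 [511.2, 235.4]
step 4 [495.9, 289.2]
disc top [ 439.94614857 -198.9432565    75.        ] [ 440.90555151 -198.75931857   75.        ]
foot [array([ 439.97342604, -199.57361309,   30.        ])]
```

Call:
play_rows(
  series=[
    [23,-29,0,0,0,-0.8],
    [23,-29,0,0,0,-0.8],
    [23,-29,0,0,0,-0.8],
    [23,-29,0,0,0,-0.8],
    [23,-29,0,0,0,-0.8],
    [23,-29,0,0,0,-0.8],
    [23,-29,0,0,0,-0.8],
    [23,-29,0,0,0,-0.8],
    [23,-29,0,0,0,-0.8],
    [23,-29,0,0,0,-0.8],
    [23,-29,0,0,0,-0.8],
    [23,-29,0,0,0,-0.9],
  ],
  gripper=1,
)

```text
clock: 1.35
position: [447.6, 251.6, 256.7]
ee_rot: [0.797, -0.604, 0.0, -0.0]
contact_force: [1.1, 0.5, 0.2]
gripper_width: 85.3
grasp_force: 0.0
```

Call:
play_rows(
  series=[
    [0,-25,-6,0,0,0],
    [0,-25,-6,0,0,0],
    [0,-25,-6,0,0,0],
    [0,-25,-6,0,0,0],
    [0,-25,-6,0,0,0],
    [0,-25,-6,0,0,0],
    [0,-25,-6,0,0,0],
    [0,-25,-6,0,0,0],
    [0,-25,-6,0,0,0],
    [0,-25,-6,0,0,0],
    [0,-25,-6,0,0,0],
    [0,-25,-6,0,0,0],
    [0,-25,-6,0,0,0],
    [0,-25,-6,0,0,0],
    [0,-25,-6,0,0,0],
    [0,-25,-6,0,0,0],
    [0,-25,-6,0,0,0],
    [0,-25,-6,0,0,0],
    [0,0,0,0,0,0],
    [0,0,0,0,0,0],
  ],
)

```text
clock: 3.02
position: [446.4, -197.8, 147.9]
ee_rot: [0.798, -0.603, -0.0, 0.0]
contact_force: [0.2, 1.0, 0.5]
gripper_width: 85.8
grasp_force: 0.0
```

Call:
play_rows(
  series=[
    [-6.3,-2.2,0,0,0,0],
    [0,0,-10,0,0,0],
    [0,0,-10,0,0,0],
    [0,0,-10,0,0,0],
    [0,0,-10,0,0,0],
    [0,0,-10,0,0,0],
    [0,0,-10,0,0,0],
    [0,0,-10,0,0,0],
    [0,0,-8,0,0,0],
    [0,0,-5,0,0,0],
    [0,0,-3.3,0,0,0],
    [0,0,0,0,0,0],
    [0,0,0,0,0,0],
  ],
)

```text
clock: 4.1
position: [440.7, -198.9, 62.3]
ee_rot: [0.798, -0.602, 0.0, -0.0]
contact_force: [-0.4, -0.6, -0.1]
gripper_width: 85.6
grasp_force: 0.0
```

Call:
play_rows(
  series=[
    [0,0,0,0,0,0],
    [0,0,0,0,0,0],
    [0,0,0,0,0,0],
    [0,0,0,0,0,0],
    [0,0,0,0,0,0],
    [0,0,0,0,0,0],
    [0,0,0,0,0,0],
    [0,0,0,0,0,0],
    [0,0,0,0,0,0],
    [0,0,0,0,0,0],
    [0,0,0,0,0,0],
    [0,0,0,0,0,0],
  ],
  gripper=0,
)

```text
clock: 5.1
position: [440.6, -199.1, 62.2]
ee_rot: [0.798, -0.602, 0.0, -0.0]
contact_force: [-0.5, 0.4, 3.8]
gripper_width: 16.6
grasp_force: 58.4
```

Call:
play_rows(
  series=[
    [0,0,3,0,0,0],
    [0,0,7,0,0,0],
    [0,0,12,0,0,0],
    [0,0,14,0,0,0],
    [0,0,14,0,0,0],
    [0,0,14,0,0,0],
    [0,0,10,0,0,0],
    [0,0,6,0,0,0],
    [0,0,0,0,0,0],
  ],
)

```text
clock: 5.85
position: [441.1, -199.1, 143.4]
ee_rot: [0.798, -0.602, 0.001, -0.001]
contact_force: [0.5, 0.6, -1.6]
gripper_width: 16.6
grasp_force: 58.5
```

Call:
play_rows(
  series=[
    [3,10,0,0,0,0],
    [6,20,0,0,0,0],
    [8,25,0,0,0,0],
    [8,25,0,0,0,0],
    [8,25,0,0,0,0],
    [8,25,0,0,0,0],
    [8,25,0,0,0,0],
    [8,25,0,0,0,0],
    [8,25,0,0,0,0],
    [8,25,0,0,0,0],
    [8,25,0,0,0,0],
    [8,25,0,0,0,0],
    [6,20,0,0,0,0],
    [4,15,0,0,0,0],
    [2.4,11.7,0,0,0,0],
    [0,0,-20,0,0,0],
    [0,0,-20,0,0,0],
    [0,0,-10,0,0,0],
    [0,0,0,0,0,0],
    [0,0,0,0,0,0],
  ],
)

```text
clock: 7.52
position: [541.7, 127.3, 91.6]
ee_rot: [0.798, -0.602, -0.0, 0.001]
contact_force: [0.9, 0.4, -0.1]
gripper_width: 16.3
grasp_force: 58.5
```

```bash
python3 - <<'E'
from h import *
def z(im,x,y,w,h,s): return cv2.resize(im[y:y+h,x:x+w],None,fx=s,fy=s,interpolation=cv2.INTER_CUBIC)
S=cam('side');T=cam('top');s=read_state();print(s['position'],s['contact_force'],s['gripper_width'])
p=s['position']-[0,0,44]; print(proj(S,p),proj(T,p))
cv2.imwrite('pics/h.png',np.hstack([z(S[0]['image'][:,:,::-1],150,140,80,90,5),z(T[0]['image'][:,:,::-1],160,220,80,90,5)]))
E
```

```text
[542.57007302 127.73819605  92.99012192] [-0.38818675 -0.08184205 -0.8927889 ] 16.427832744467192
[204.24081807 193.42667776] [211.63203109 251.25510006]
```

View pics/h.png

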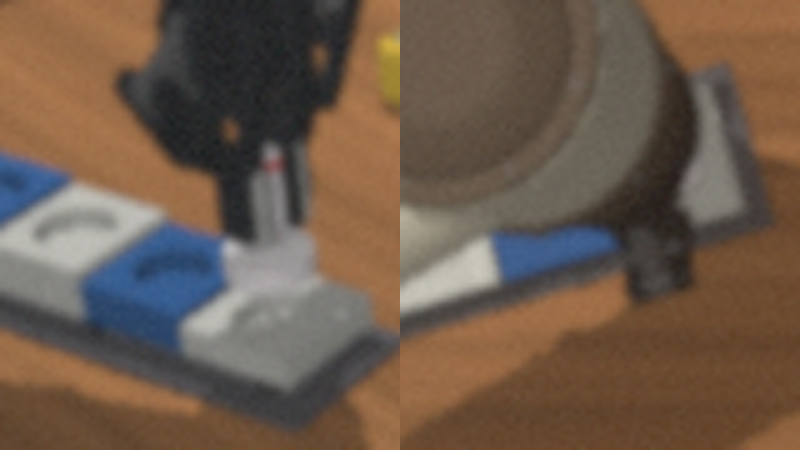

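The side view shows the part held upright over step 1, with the foot at about (270,270) in the crop, as predicted. Next I press down gently.

Call:
play_rows(
  series=[
    [0,0,-6,0,0,0],
    [0,0,-6,0,0,0],
    [0,0,-4,0,0,0],
    [0,0,-2,0,0,0],
    [0,0,-1,0,0,0],
    [0,0,-1,0,0,0],
    [0,0,-1,0,0,0],
    [0,0,0,0,0,0],
    [0,0,0,0,0,0],
  ],
)

```text
clock: 8.37
position: [541.8, 127.6, 71.3]
ee_rot: [0.798, -0.602, -0.0, 0.0]
contact_force: [-1.3, -1.2, 2.2]
gripper_width: 17.0
grasp_force: 58.6
```

Call:
play_rows(
  series=[
    [0,0,-0.8,0,0,0],
    [0,0,-0.7,0,0,0],
    [0,0,0,0,0,0],
    [0,0,0,0,0,0],
    [0,0,0,0,0,0],
  ],
)

```text
clock: 8.78
position: [541.8, 127.6, 70.1]
ee_rot: [0.798, -0.602, 0.0, 0.0]
contact_force: [-1.9, -0.9, 4.9]
gripper_width: 17.0
grasp_force: 59.0
```

Call:
play_rows(
  series=[
    [0,0,-0.6,0,0,0],
    [0,0,0,0,0,0],
    [0.96,0.27,0,0,0,0],
    [0.96,0.27,0,0,0,0],
    [0.96,0.27,0,0,0,0],
    [0.96,0.27,0,0,0,0],
    [0,0,0,0,0,0],
    [0,0,0,0,0,0],
  ],
)

```text
clock: 9.45
position: [545.4, 128.5, 69.6]
ee_rot: [0.798, -0.602, -0.0, 0.0]
contact_force: [-4.2, -1.2, 8.1]
gripper_width: 16.5
grasp_force: 59.2
```

Call:
play_rows(
  series=[
    [-0.96,-0.27,0,0,0,0],
    [-0.96,-0.27,0,0,0,0],
    [-0.96,-0.27,0,0,0,0],
    [-0.96,-0.27,0,0,0,0],
    [-0.96,-0.27,0,0,0,0],
    [-0.96,-0.27,0,0,0,0],
    [-0.96,-0.27,0,0,0,0],
    [-0.96,-0.27,0,0,0,0],
    [0,0,0,0,0,0],
    [0,0,0,0,0,0],
  ],
)

```text
clock: 10.28
position: [540.8, 128.1, 70.5]
ee_rot: [0.799, -0.602, 0.002, -0.003]
contact_force: [3.1, 0.2, 5.4]
gripper_width: 16.4
grasp_force: 59.1
```

```bash
python3 - <<'E'
from h import *
s=read_state();print({k:np.round(s[k],4) for k in('position','ee_rot','contact_force','wrist_torque','joints')})
E
```

```text
{'position': array([540.7796, 128.0593,  70.4636]), 'ee_rot': array([ 0.7987, -0.6017,  0.0018, -0.0032]), 'contact_force': array([3.0715, 0.2296, 5.4051]), 'wrist_torque': array([ 0.2203, -0.7869, -0.0783]), 'joints': array([ 0.5246,  0.471 , -0.3938,  0.0014, -0.6986, -0.2462])}
```

Call:
play_rows(
  series=[
    [0,0,0,0,0,0],
    [0,0,0,0,0,0],
    [0,0,0,0,0,0],
  ],
)

```text
clock: 10.53
position: [540.8, 128.1, 70.4]
ee_rot: [0.799, -0.602, 0.002, -0.003]
contact_force: [3.9, 1.1, 5.3]
gripper_width: 16.5
grasp_force: 59.1
```

Call:
play_rows(
  series=[
    [-0.96,-0.27,0,0,0,0],
    [-0.96,-0.27,0,0,0,0],
    [0,0,0,0,0,0],
    [0,0,0,0,0,0],
  ],
)

```text
clock: 10.87
position: [538.9, 127.6, 70.4]
ee_rot: [0.799, -0.602, 0.002, -0.003]
contact_force: [2.0, -0.7, 4.9]
gripper_width: 16.1
grasp_force: 59.1
```

```bash
cat > st.py <<'E'
from h import *
s=read_state();t=Rotation.from_quat([.798,-.602,0,0]);r=Rotation.from_quat(s['ee_rot'])
p=s['position'];G=np.array([519.52,208.63]);c,q=np.cos(.278),np.sin(.278);d=p[:2]-G
print('t',round(s['clock'],2),'pos',p.round(2),'local',(c*d[0]+q*d[1]).round(2),(-q*d[0]+c*d[1]).round(2),'F',s['contact_force'].round(1),'M',s['wrist_torque'].round(2),'fixturn',np.round(np.degrees((t*r.inv()).as_rotvec())/6,3))
E
python3 st.py
```

```text
t 10.87 pos [538.86 127.6   70.44] local -3.64 -83.23 F [ 2.  -0.7  4.9] M [ 0.26 -0.67  0.  ] fixturn [-0.029  0.066 -0.012]
```

Call:
play_rows(
  series=[
    [0,0,4,-0.03,0.066,-0.012],
    [0,0,8,0,0,0],
    [0,0,8,0,0,0],
    [-2,9,0,0,0,0],
    [-2.4,10,0,0,0,0],
    [-2.5,11,0,0,0,0],
    [-2.5,11,0,0,0,0],
    [-2,9,0,0,0,0],
    [-1,4,0,0,0,0],
    [0,0,-4,0,0,0],
    [0,0,-4,0,0,0],
    [0,0,0,0,0,0],
    [0,0,0,0,0,0],
  ],
)

```text
clock: 11.95
position: [523.4, 179.5, 80.3]
ee_rot: [0.798, -0.603, -0.002, 0.004]
contact_force: [0.1, 0.2, -0.8]
gripper_width: 16.6
grasp_force: 58.6
```

```bash
python3 st.py
```

```text
t 11.95 pos [523.41 179.46  80.29] local -4.26 -29.11 F [ 0.1  0.2 -0.8] M [ 0.03 -0.05  0.07] fixturn [ 0.038 -0.078  0.017]
```

Call:
play_rows(
  series=[
    [2.8,1.5,0,0.04,-0.078,0.017],
    [0,0,-2,0,0,0],
    [0,0,-1,0,0,0],
    [0,0,-1,0,0,0],
    [0,0,-0.7,0,0,0],
    [0,0,-0.7,0,0,0],
    [0,0,-0.5,0,0,0],
    [0,0,-0.5,0,0,0],
    [0,0,0,0,0,0],
    [0,0,0,0,0,0],
  ],
)

```text
clock: 12.78
position: [526.6, 181.5, 75.2]
ee_rot: [0.799, -0.602, 0.0, -0.001]
contact_force: [-1.0, -1.4, 6.6]
gripper_width: 16.4
grasp_force: 59.1
```

```bash
python3 st.py
```

```text
t 12.78 pos [526.58 181.45  75.2 ] local -0.67 -28.07 F [-1.  -1.4  6.6] M [-0.49  0.49 -0.  ] fixturn [-0.008  0.015 -0.009]
```

Call:
play_rows(
  series=[
    [0.96,0.27,0,0,0,0],
    [0.96,0.27,0,0,0,0],
    [0.96,0.27,0,0,0,0],
    [0.96,0.27,0,0,0,0],
    [0,0,0,0,0,0],
    [0,0,0,0,0,0],
  ],
)

```text
clock: 13.28
position: [529.8, 182.3, 75.0]
ee_rot: [0.798, -0.602, -0.0, -0.0]
contact_force: [-2.6, -0.9, 6.1]
gripper_width: 16.7
grasp_force: 59.1
```

Call:
play_rows(
  series=[
    [-0.96,-0.27,0,0,0,0],
    [-0.96,-0.27,0,0,0,0],
    [-0.96,-0.27,0,0,0,0],
    [-0.96,-0.27,0,0,0,0],
    [0,0,0,0,0,0],
    [0,0,0,0,0,0],
  ],
)

```text
clock: 13.78
position: [528.1, 182.5, 75.4]
ee_rot: [0.799, -0.602, 0.001, -0.003]
contact_force: [3.0, 0.2, 5.5]
gripper_width: 16.6
grasp_force: 58.9
```

Call:
play_rows(
  series=[
    [-0.96,-0.27,0,0,0,0],
    [-0.96,-0.27,0,0,0,0],
    [-0.96,-0.27,0,0,0,0],
    [-0.96,-0.27,0,0,0,0],
    [0,0,0,0,0,0],
    [0,0,0,0,0,0],
  ],
)

```text
clock: 14.28
position: [524.2, 181.8, 75.5]
ee_rot: [0.799, -0.602, 0.001, -0.003]
contact_force: [2.5, 1.1, 6.8]
gripper_width: 16.3
grasp_force: 58.9
```

```bash
python3 st.py
```

```text
t 14.28 pos [524.22 181.78  75.46] local -2.85 -27.11 F [2.5 1.1 6.8] M [ 0.19 -0.73  0.04] fixturn [-0.034  0.05  -0.013]
```

Call:
play_rows(
  series=[
    [0.27,-0.96,0,0,0,0],
    [0.96,0.27,0,0,0,0],
    [0.96,0.27,0,0,0,0],
    [0.96,0.27,0,0,0,0],
    [0.96,0.27,0,0,0,0],
    [0,0,0,0,0,0],
    [0.96,0.27,0,0,0,0],
    [0.96,0.27,0,0,0,0],
    [0.96,0.27,0,0,0,0],
    [0,0,0,0,0,0],
    [0,0,0,0,0,0],
  ],
)

```text
clock: 15.2
position: [527.4, 180.7, 74.2]
ee_rot: [0.798, -0.602, -0.001, 0.002]
contact_force: [-4.5, 0.4, 8.9]
gripper_width: 16.5
grasp_force: 59.2
```

```bash
python3 st.py
```

```text
t 15.2 pos [527.41 180.75  74.24] local -0.06 -28.98 F [-4.5  0.4  8.9] M [-0.07  1.25  0.04] fixturn [ 0.01  -0.036  0.   ]
```

Call:
play_rows(
  series=[
    [-0.96,-0.27,0,0,0,0],
    [-0.96,-0.27,0,0,0,0],
    [-0.96,-0.27,0,0,0,0],
    [-0.96,-0.27,0,0,0,0],
    [0,0,0,0,0,0],
    [-0.96,-0.27,0,0,0,0],
    [-0.96,-0.27,0,0,0,0],
    [-0.96,-0.27,0,0,0,0],
    [0,0,0,0,0,0],
    [0,0,0,0,0,0],
  ],
)

```text
clock: 16.03
position: [524.4, 180.6, 75.4]
ee_rot: [0.799, -0.602, 0.001, -0.003]
contact_force: [3.0, -0.4, 4.9]
gripper_width: 16.4
grasp_force: 59.1
```

```bash
python3 st.py
```

```text
t 16.03 pos [524.4  180.64  75.38] local -2.99 -28.25 F [ 3.  -0.4  4.9] M [ 0.11 -0.78 -0.03] fixturn [-0.03   0.047 -0.012]
```

Call:
play_rows(
  series=[
    [-0.54,1.9,0,0,0,0],
    [0.96,0.27,0,0,0,0],
    [0.96,0.27,0,0,0,0],
    [0.96,0.27,0,0,0,0],
    [0.96,0.27,0,0,0,0],
    [0,0,0,0,0,0],
    [0.96,0.27,0,0,0,0],
    [0.96,0.27,0,0,0,0],
    [0.96,0.27,0,0,0,0],
    [0,0,0,0,0,0],
    [0,0,0,0,0,0],
  ],
)

```text
clock: 16.95
position: [526.6, 182.3, 74.2]
ee_rot: [0.798, -0.602, -0.001, 0.002]
contact_force: [-5.6, -0.2, 8.4]
gripper_width: 16.4
grasp_force: 59.3
```

```bash
python3 st.py
```

```text
t 16.95 pos [526.57 182.27  74.18] local -0.45 -27.29 F [-5.6 -0.2  8.4] M [-0.22  1.39 -0.01] fixturn [ 0.016 -0.043  0.001]
```

Three sweeps on step 2 gave no drop: the force against height stays on the stair's top face. On to step 3.

Call:
play_rows(
  series=[
    [0,0,4,0,0,0],
    [0,0,8,0,0,0],
    [0,0,6,0,0,0],
    [-2,6,0,0,0,0],
    [-4,10,0,0,0,0],
    [-4,12,0,0,0,0],
    [-4,12,0,0,0,0],
    [-3,8,0,0,0,0],
    [-0.9,4.1,0,0,0,0],
    [0,0,-5,0,0,0],
    [0,0,-3,0,0,0],
    [0,0,0,0,0,0],
  ],
)

```text
clock: 17.95
position: [510.5, 234.8, 83.3]
ee_rot: [0.798, -0.602, -0.0, 0.0]
contact_force: [0.4, 0.4, -1.5]
gripper_width: 16.6
grasp_force: 58.5
```

```bash
python3 st.py
```

```text
t 17.95 pos [510.54 234.84  83.34] local -1.45 27.67 F [ 0.4  0.4 -1.5] M [-0.06 -0.   -0.05] fixturn [ 0.004 -0.007 -0.002]
```

Call:
play_rows(
  series=[
    [0,0,-1,0,0,0],
    [0,0,-1,0,0,0],
    [0,0,-0.7,0,0,0],
    [0,0,-0.7,0,0,0],
    [0,0,-0.6,0,0,0],
    [0,0,-0.5,0,0,0],
    [0,0,-0.5,0,0,0],
    [0,0,0,0,0,0],
    [0,0,0,0,0,0],
  ],
)

```text
clock: 18.7
position: [511.4, 235.2, 80.2]
ee_rot: [0.799, -0.602, 0.0, -0.001]
contact_force: [-0.6, -2.0, 5.7]
gripper_width: 16.5
grasp_force: 59.1
```

```bash
python3 st.py
```

```text
t 18.7 pos [511.36 235.16  80.18] local -0.57 27.75 F [-0.6 -2.   5.7] M [-0.69  0.46  0.01] fixturn [-0.007  0.015 -0.007]
```

Call:
play_rows(
  series=[
    [0.96,0.27,0,0,0,0],
    [0.96,0.27,0,0,0,0],
    [0.96,0.27,0,0,0,0],
    [0.96,0.27,0,0,0,0],
    [0,0,0,0,0,0],
    [0,0,0,0,0,0],
  ],
)

```text
clock: 19.2
position: [514.7, 236.3, 80.1]
ee_rot: [0.798, -0.602, 0.0, -0.0]
contact_force: [-3.0, -0.9, 6.1]
gripper_width: 16.6
grasp_force: 59.1
```

```bash
python3 st.py
```

```text
t 19.2 pos [514.71 236.3   80.07] local 2.97 27.92 F [-3.  -0.9  6.1] M [-0.38  0.91  0.04] fixturn [-0.006  0.007 -0.006]
```

Call:
play_rows(
  series=[
    [-0.96,-0.27,0,0,0,0],
    [-0.96,-0.27,0,0,0,0],
    [-0.96,-0.27,0,0,0,0],
    [-0.96,-0.27,0,0,0,0],
    [-0.96,-0.27,0,0,0,0],
    [-0.96,-0.27,0,0,0,0],
    [0,0,0,0,0,0],
    [0,0,0,0,0,0],
  ],
)

```text
clock: 19.87
position: [510.5, 236.0, 80.4]
ee_rot: [0.799, -0.602, 0.001, -0.003]
contact_force: [2.4, 0.4, 5.4]
gripper_width: 17.0
grasp_force: 58.9
```

```bash
python3 st.py
```

```text
t 19.87 pos [510.47 236.01  80.38] local -1.19 28.81 F [2.4 0.4 5.4] M [ 0.21 -0.79 -0.04] fixturn [-0.032  0.042 -0.012]
```

Call:
play_rows(
  series=[
    [-0.96,-0.27,0,0,0,0],
    [-0.96,-0.27,0,0,0,0],
    [0,0,0,0,0,0],
    [0.27,-0.96,0,0,0,0],
    [0.96,0.27,0,0,0,0],
    [0.96,0.27,0,0,0,0],
    [0.96,0.27,0,0,0,0],
    [0.96,0.27,0,0,0,0],
    [0.96,0.27,0,0,0,0],
    [0,0,0,0,0,0],
    [0,0,0,0,0,0],
  ],
)

```text
clock: 20.78
position: [510.6, 234.4, 79.4]
ee_rot: [0.798, -0.602, -0.001, 0.001]
contact_force: [-4.4, 1.0, 7.8]
gripper_width: 16.5
grasp_force: 59.3
```

```bash
python3 st.py
```

```text
t 20.78 pos [510.63 234.39  79.37] local -1.48 27.21 F [-4.4  1.   7.8] M [ 0.13  1.09 -0.02] fixturn [ 0.005 -0.024 -0.001]
```

Call:
play_rows(
  series=[
    [0.96,0.27,0,0,0,0],
    [0.96,0.27,0,0,0,0],
    [0.96,0.27,0,0,0,0],
    [0,0,0,0,0,0],
    [0,0,0,0,0,0],
  ],
)

```text
clock: 21.2
position: [513.0, 234.6, 79.3]
ee_rot: [0.798, -0.602, -0.001, 0.002]
contact_force: [-3.9, -0.2, 8.5]
gripper_width: 16.2
grasp_force: 59.3
```

```bash
python3 st.py
```

```text
t 21.2 pos [513.05 234.61  79.25] local 0.9 26.75 F [-3.9 -0.2  8.5] M [-0.25  1.2  -0.07] fixturn [ 0.015 -0.035  0.001]
```

Call:
play_rows(
  series=[
    [-0.96,-0.27,0,0,0,0],
    [-0.96,-0.27,0,0,0,0],
    [-0.96,-0.27,0,0,0,0],
    [-0.96,-0.27,0,0,0,0],
    [-0.96,-0.27,0,0,0,0],
    [-0.96,-0.27,0,0,0,0],
    [0,0,0,0,0,0],
    [-0.96,-0.27,0,0,0,0],
    [-0.96,-0.27,0,0,0,0],
    [0,0,0,0,0,0],
  ],
)

```text
clock: 22.03
position: [508.8, 234.5, 80.4]
ee_rot: [0.799, -0.602, 0.001, -0.003]
contact_force: [2.5, -0.3, 4.9]
gripper_width: 16.4
grasp_force: 59.1
```

```bash
python3 st.py
```

```text
t 22.03 pos [508.79 234.5   80.37] local -3.21 27.82 F [ 2.5 -0.3  4.9] M [ 0.12 -0.81 -0.02] fixturn [-0.033  0.043 -0.012]
```

Call:
play_rows(
  series=[
    [0.27,-0.96,0,0,0,0],
    [0.96,0.27,0,0,0,0],
    [0.96,0.27,0,0,0,0],
    [0.96,0.27,0,0,0,0],
    [0.96,0.27,0,0,0,0],
    [0.96,0.27,0,0,0,0],
    [0.96,0.27,0,0,0,0],
    [0,0,0,0,0,0],
    [0.96,0.27,0,0,0,0],
    [0.96,0.27,0,0,0,0],
    [0,0,0,0,0,0],
  ],
)

```text
clock: 22.95
position: [513.3, 233.7, 79.2]
ee_rot: [0.798, -0.602, -0.001, 0.002]
contact_force: [-4.4, -1.5, 8.0]
gripper_width: 16.6
grasp_force: 59.3
```

```bash
python3 st.py
```

```text
t 22.95 pos [513.26 233.68  79.24] local 0.85 25.81 F [-4.4 -1.5  8. ] M [-0.16  1.28 -0.01] fixturn [ 0.016 -0.037  0.001]
```

Call:
play_rows(
  series=[
    [-0.82,2.88,0,0,0,0],
    [-0.96,-0.27,0,0,0,0],
    [-0.96,-0.27,0,0,0,0],
    [-0.96,-0.27,0,0,0,0],
    [-0.96,-0.27,0,0,0,0],
    [-0.96,-0.27,0,0,0,0],
    [0,0,0,0,0,0],
    [-0.96,-0.27,0,0,0,0],
    [-0.96,-0.27,0,0,0,0],
    [0,0,0,0,0,0],
  ],
)

```text
clock: 23.78
position: [509.2, 236.7, 80.4]
ee_rot: [0.799, -0.602, 0.001, -0.003]
contact_force: [2.5, -0.2, 4.7]
gripper_width: 16.6
grasp_force: 58.9
```

```bash
python3 st.py
```

```text
t 23.78 pos [509.19 236.65  80.39] local -2.24 29.78 F [ 2.5 -0.2  4.7] M [ 0.13 -0.74  0.09] fixturn [-0.032  0.043 -0.012]
```

Call:
play_rows(
  series=[
    [0.96,0.27,0,0,0,0],
    [0.96,0.27,0,0,0,0],
    [0.96,0.27,0,0,0,0],
    [0.96,0.27,0,0,0,0],
    [0.96,0.27,0,0,0,0],
    [0.96,0.27,0,0,0,0],
    [0,0,0,0,0,0],
    [0.96,0.27,0,0,0,0],
    [0,0,0,0,0,0],
  ],
)

```text
clock: 24.53
position: [512.0, 236.5, 79.1]
ee_rot: [0.798, -0.602, -0.001, 0.002]
contact_force: [-5.4, 0.4, 8.6]
gripper_width: 16.5
grasp_force: 59.4
```

```bash
python3 st.py
```

```text
t 24.53 pos [511.98 236.47  79.05] local 0.39 28.84 F [-5.4  0.4  8.6] M [ 0.02  1.7  -0.01] fixturn [ 0.02  -0.047  0.001]
```

Step 3 gives no drop anywhere either, and the card disc measures about 39 mm in the first picture. On to step 4.

Call:
play_rows(
  series=[
    [0,0,4,0,0,0],
    [0,0,8,0,0,0],
    [0,0,6,0,0,0],
    [-2,6,0,0,0,0],
    [-4,10,0,0,0,0],
    [-4,12,0,0,0,0],
    [-4,12,0,0,0,0],
    [-3,8,0,0,0,0],
    [-1.9,3.8,0,0,0,0],
    [0,0,-5,0,0,0],
    [0,0,-3,0,0,0],
    [0,0,0,0,0,0],
  ],
)

```text
clock: 25.53
position: [495.2, 288.6, 88.3]
ee_rot: [0.798, -0.602, -0.0, 0.0]
contact_force: [0.4, 0.3, -0.8]
gripper_width: 16.3
grasp_force: 58.5
```

Call:
play_rows(
  series=[
    [0,0,-1,0,0,0],
    [0,0,-1,0,0,0],
    [0,0,-0.7,0,0,0],
    [0,0,-0.7,0,0,0],
    [0,0,-0.6,0,0,0],
    [0,0,-0.5,0,0,0],
    [0,0,-0.5,0,0,0],
    [0,0,0,0,0,0],
    [0,0,0,0,0,0],
  ],
)

```text
clock: 26.28
position: [496.0, 289.1, 85.0]
ee_rot: [0.799, -0.602, 0.0, -0.001]
contact_force: [-0.4, -1.6, 5.1]
gripper_width: 16.6
grasp_force: 58.6
```

```bash
python3 st.py
```

```text
t 26.28 pos [496.02 289.14  85.01] local -0.5 83.87 F [-0.4 -1.6  5.1] M [-0.58  0.3   0.04] fixturn [-0.008  0.015 -0.007]
```

Call:
play_rows(
  series=[
    [0.48,0.14,0,0,0,0],
    [0.48,0.14,0,0,0,0],
    [0.48,0.14,0,0,0,0],
    [0.48,0.14,0,0,0,0],
    [0.48,0.14,0,0,0,0],
    [0.48,0.14,0,0,0,0],
    [0,0,0,0,0,0],
    [0,0,0,0,0,0],
  ],
)

```text
clock: 26.95
position: [497.5, 289.9, 83.8]
ee_rot: [0.798, -0.602, -0.001, 0.0]
contact_force: [-5.7, 2.2, 1.7]
gripper_width: 16.5
grasp_force: 58.7
```

```bash
python3 st.py
```

```text
t 26.95 pos [497.5  289.94  83.8 ] local 1.14 84.23 F [-5.7  2.2  1.7] M [ 0.38  1.64 -0.05] fixturn [-0.001 -0.013 -0.001]
```

It dropped in: Fz fell from about 5 to 1.7 N and a side wall is felt. I'll relax sideways and go down.

Call:
play_rows(
  series=[
    [-0.8,-0.1,-0.5,0,0,0],
    [-0.6,0,-0.5,0,0,0],
    [0,0,-1,0,0,0],
    [0,0,-1,0,0,0],
    [0,0,0,0,0,0],
  ],
)

```text
clock: 27.37
position: [497.3, 290.1, 81.2]
ee_rot: [0.798, -0.602, 0.0, -0.001]
contact_force: [-3.8, 1.3, -0.3]
gripper_width: 16.9
grasp_force: 58.7
```

```bash
python3 st.py
```

```text
t 27.37 pos [497.3  290.09  81.2 ] local 0.98 84.43 F [-3.8  1.3 -0.3] M [ 0.41  0.87 -0.03] fixturn [-0.01   0.01  -0.005]
```

Call:
play_rows(
  series=[
    [-0.4,0.2,-1,0,0,0],
    [-0.3,0.1,-1,0,0,0],
    [0,0,-1,0,0,0],
    [0,0,-1,0,0,0],
    [0,0,-0.8,0,0,0],
    [0,0,-0.7,0,0,0],
    [0,0,0,0,0,0],
    [0,0,0,0,0,0],
  ],
)

```text
clock: 28.03
position: [497.1, 290.4, 76.4]
ee_rot: [0.799, -0.602, 0.0, -0.001]
contact_force: [0.0, -0.8, 2.6]
gripper_width: 16.7
grasp_force: 58.7
```

```bash
python3 st.py
```

```text
t 28.03 pos [497.06 290.36  76.41] local 0.83 84.75 F [ 0.  -0.8  2.6] M [-0.25 -0.01  0.09] fixturn [-0.013  0.02  -0.007]
```

Call:
play_rows(
  series=[
    [0,0,-0.8,0,0,0],
    [0,0,-0.8,0,0,0],
    [0,0,-0.6,0,0,0],
    [0,0,0,0,0,0],
    [0,0,0,0,0,0],
    [0,0,0,0,0,0],
  ],
)

```text
clock: 28.53
position: [497.1, 290.4, 74.8]
ee_rot: [0.799, -0.602, 0.001, -0.001]
contact_force: [-1.4, -0.5, 7.1]
gripper_width: 16.6
grasp_force: 59.3
```

```bash
python3 st.py
```

```text
t 28.53 pos [497.06 290.41  74.77] local 0.85 84.8 F [-1.4 -0.5  7.1] M [-0.51  0.31 -0.04] fixturn [-0.012  0.022 -0.01 ]
```

Fully home: contact height works out to TCP 77.1 against the expected 77. Ease the load, open, and rise.

Call:
play_rows(
  series=[
    [0,0,0.6,0,0,0],
    [0,0,0.6,0,0,0],
    [0,0,0.5,0,0,0],
    [0,0,0,0,0,0],
    [0,0,0,0,0,0],
  ],
)

```text
clock: 28.95
position: [497.0, 290.4, 75.8]
ee_rot: [0.799, -0.602, 0.0, -0.001]
contact_force: [0.7, -1.4, 4.2]
gripper_width: 16.5
grasp_force: 59.3
```

Call:
play_rows(
  series=[
    [0,0,0,0,0,0],
    [0,0,0,0,0,0],
    [0,0,0,0,0,0],
    [0,0,0,0,0,0],
    [0,0,0,0,0,0],
    [0,0,0,0,0,0],
    [0,0,0,0,0,0],
    [0,0,0,0,0,0],
    [0,0,0,0,0,0],
    [0,0,0,0,0,0],
    [0,0,0,0,0,0],
    [0,0,0,0,0,0],
  ],
  gripper=1,
)

```text
clock: 29.95
position: [496.7, 290.3, 75.5]
ee_rot: [0.798, -0.602, 0.0, -0.001]
contact_force: [0.0, -0.4, 0.2]
gripper_width: 85.2
grasp_force: 0.0
```

Call:
play_rows(
  series=[
    [0,0,3,0,0,0],
    [0,0,6,0,0,0],
    [0,0,10,0,0,0],
    [0,0,15,0,0,0],
    [0,0,20,0,0,0],
    [0,0,20,0,0,0],
    [0,0,20,0,0,0],
    [0,0,20,0,0,0],
    [-3,20,10,0,0,0],
    [-5,30,10,0,0,0],
    [-5,30,5,0,0,0],
    [-5,30,0,0,0,0],
    [-5,30,0,0,0,0],
    [-5,30,0,0,0,0],
    [-3,20,0,0,0,0],
    [0,0,0,0,0,0],
  ],
)

```text
clock: 31.28
position: [464.8, 484.0, 215.0]
ee_rot: [0.8, -0.601, 0.0, -0.002]
contact_force: [-0.2, -0.8, 0.3]
gripper_width: 85.2
grasp_force: 0.0
```

```bash
python3 - <<'E'
from h import *
def z(im,x,y,w,h,s): return cv2.resize(im[y:y+h,x:x+w],None,fx=s,fy=s,interpolation=cv2.INTER_CUBIC)
S=cam('side');T=cam('top')
cv2.imwrite('pics/end.png',np.vstack([cv2.resize(S[0]['image'][:,:,::-1],(400,300)),cv2.resize(T[0]['image'][:,:,::-1],(400,300))]))
cv2.imwrite('pics/end2.png',np.hstack([z(S[0]['image'][:,:,::-1],115,140,80,80,5),z(T[0]['image'][:,:,::-1],110,230,80,80,5)]))
E
python3 st.py
```

```text
t 31.38 pos [465.22 480.8  214.98] local 22.48 276.63 F [-0.   0.   0.2] M [-0.05  0.01 -0.02] fixturn [-0.011  0.012 -0.016]
```

View pics/end.png

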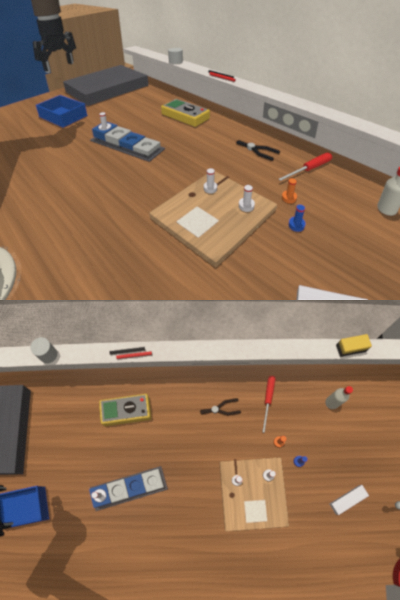

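View pics/end2.png

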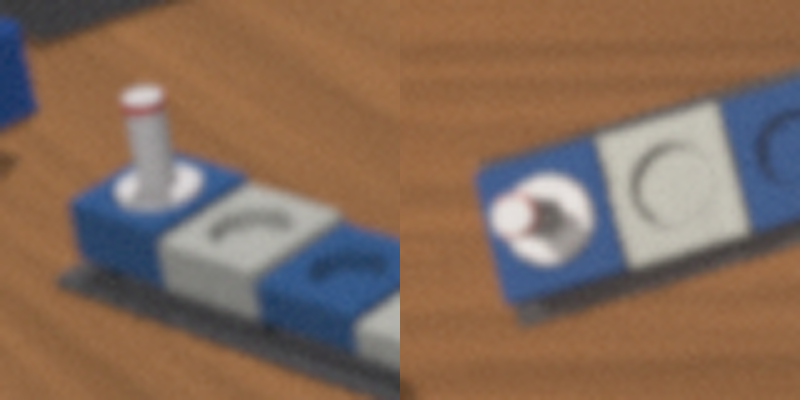

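The side crop shows the disc sunk upright and almost flush in the top blue stair, with the foot at (157,187). In the top crop the foot is about 97 px across, roughly 39 mm, and fills the bore. The other discs, meter and pliers are where they were, and the hand is clear.

```bash
python3 -c "
from bench import job_done;print(job_done())"
```

```text
the job is handed in; nothing more can be done
None
```

The disc from the white card did not enter steps 1 to 3, dropped into step 4 and was pressed fully home there (about 7 N), then released; the hand is clear, the other discs, meter and pliers are where they were, and the job was handed in at about 31 s.

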